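Open the latched panela box

TASK

The cook needs the panela kept in the green box. Swing the green box's latch lever by its orange knob a good quarter turn, round towards the front of the box, so that it is quite clear of the lid, then raise the lid by its front bar until it stands about upright, and let go. Leave the white box latched and shut.

Things in the scene. Friction and masses are not known exactly. Their poses are not given: they have to be found in the camera images.
- green_box: Green painted box, 120 mm deep (x), 130 mm wide (y), 80 mm tall, fixed to the counter. Origin: centre of its underside; x points to its back, z up, its front (bar side) faces -x. Shut lid's top at z = 89 mm; lid hinge line along y at x = +60, z = 80 mm; upright lever pivot beside the lid at x = -30, y = +85 mm. Its twin, painted white, stands beside it.
- green_knob (a point): Centre of the upright round orange knob (14 mm diameter, 42 mm tall, centre 120 mm above the counter) on the free end of the green box's latch lever, a flat steel bar 16 mm wide, 8 mm thick, lying across the top of the shut lid and blocking it. The lever's top is 21 mm below this point: keep finger tips above it. It turns level about its pivot, 70 mm from the knob.
- green_bar (a point): Middle of the round steel pull bar of the green lid: 10 mm diameter, 80 mm long along y, 35 mm in front of the lid's front edge, held by two rods 36 mm either side of the middle. Lid shut: 85 mm above the counter, at x = -95, y = 0 mm of the box, axes as the box's; they turn with the lid. The bar is 5 mm above the hinge line then, and moves in an arc of 155 mm radius about it.
- green_latch (a joint): Angle of the green box's lever, rad. 0: straight across the lid, pointing from its pivot along -y of the box; grows as the knob swings towards the box's front (-x); 1.57: points straight forward beside the lid; stop at 1.65. Clear of the lid from about 1.2. Light friction (about 1 N at the knob); stays where it is left.
- green_lid (a joint): Angle of the green lid, rad. 0 shut, 1.57 upright, stop at 1.9. Stiff hinge (about 3 N at the bar): it stays where it is left. The lever holds it shut until swung clear.
- white_latch (a joint): Angle of the lever of the white box, a bystander of the same make; same meaning. To be left alone.
- white_lid (a joint): Angle of the white box's lid, rad, 0 shut. To be left alone.

How it is judged:
By the outcome, as a careful person would: the job done as asked, in the order asked, and still so for the second after the job is handed in, with the robot touching nothing.
It also fails if it takes over 48 s, if anything falls off the work surface, if the arm or the gripper's body presses on something with over 40 N, if the wrist force passes 120 N, or if a joint passes its speed limit or range.

ROBOT

A 6-joint arm with a two-finger parallel gripper is mounted at the origin on the work surface. World frame = base frame: x ahead of the robot, y to its left, z up, the work surface at z = 0. Lengths are in mm, angles in rad, forces in N, time in s.
With the tool pointing down it reaches from about 350 to 875 mm from the base axis. Payload 15.5 kg.
Tool frame: the origin (TCP) lies at the very end of the fingers, on their centre line; the grasp point (between the pads) lies 19 mm behind it (ctrl.grip_point_offset is the distance from the TCP to the grasp point, in mm); y points along the fingers, x is the direction in which the jaws open and shut, and the axes are right-handed (so a half turn about y gives the same grasp; the last joint's range is limited). The gripper opens to 85 mm and grips with 20 to 120 N. Pads are 22 mm wide; open, the fingers measure 114 mm over their backs; the gripper's body (76 mm by 85 mm) begins 54 mm behind the grasp point. The pads swing forward as they close: fully open they stand 13 mm farther back than shut.
Start: joints at [1.254, 0.494, 1.345, -0, 1.302, -0.096], TCP at [137.486, 609.692, 231.277] pointing down, gripper open.
Joint ranges: [-2.91, 2.91], [-0.82, 2.16], [0.22, 2.67], [-1.22, 4.37], [0.12, 2.79], [-3.08, 3.08]. Speed limits (rad/s): [1.89, 1.89, 2.57, 3.01, 3.01, 3.01].

INTERFACE

Orientations are given as a rotation vector (axis times angle).
In Python, from plant import ctrl gives the robot as it stands.
- The arm moves only by the tool play_rows, never from a script. Its argument "targets" is one flat list of numbers, 7 for each row, row after row: the finger opening in cm, from 0 to 8.54, then the shift along the world's x, y, z in cm, then the turn, a rotation vector about the world's x, y, z in degrees. In form: [grip, tx, ty, tz, wx, wy, wz, grip, tx, ty, tz, wx, wy, wz, ...]. A call has 1 to 10 rows; each row is the pose to reach, as a shift and turn from the pose commanded when the call began; what a row does not reach only later rows make up. A row lasts 1/10 s, in which the tool goes at most 50 mm and 8.59 degrees, less where a joint would pass 70% of its speed; a pose out of reach is approached as far as the arm can. A call with a gripper value outside its range is refused whole. The fingers move at their own pace and stop on an object; the grip force is fixed at half the most. Time passes only in rows, so rows that repeat a pose let the fingers close. It gives the time, the measured TCP pose, the force and the opening at its end, in the units of the state.
- ctrl.sense(): the state, without advancing time (a new reading comes with each control period).
- ctrl.capture(name): name is "side" or "top"; returns the picture (420x560x3 uint8, red, green, blue); there is no depth.
- ctrl.camera_model(name): a dict with "mtx" (3x3 intrinsics, pixels), "k1" (the pictures are not rectified: a ray, as slopes to the right and down, at radius r is drawn at 1 + k1 r^2 times it, then the intrinsics apply), "R" (3x3) and "t" (3): a world point X has camera coordinates R X + t. Camera axes: x right, y down, z forward; pixel columns grow to the right and rows downward; lengths in mm; the calibration is good to about 2 mm. A picture is of the moment at which its call begins. camera_model takes no time and is no camera call.
- ctrl.hand_in(): hands the job in, once; it reports no verdict.
The state is a dict: "t": time; "qpos": joint angles; "joint_velocities": joint speeds; "joint_efforts": joint torques, N m; "tool_pos": TCP position; "tool_rot": TCP orientation; "force": force on the tool from outside, world axes, zero at the start; "ft_torque": the same for the moment, N m; "width": opening from 0.0 (shut) to 1.0 (fully open).
Only numpy, scipy, OpenCV 4.12 (cv2) and the standard library are available. Lean on these libraries where they do the work, as an engineer would, in place of code of your own. Each camera call takes 0.05 s, during which the arm holds its last target.

## Working session

There is one attempt and no reset: what is moved stays moved. The work goes in short steps, Python scripts to look and compute and a tool call to move; the robot and the scene stay as the last step left them, time stands still between calls to the robot, and variables do not carry over. Pictures are saved under pics/ and viewed, and the job is handed in when it is done.

Besides the shell and the picture viewer there is one more tool, called as name(argument=value, ...), one argument or row to a line, values as JSON. play_rows: Moves the arm, as the interface text tells. Its arguments: {"type":"object","properties":{"targets":{"type":"array"}},"required":["targets"]}

```bash
mkdir -p pics; ls
python3 - <<'E'
from plant import ctrl
import cv2
for n in("top","side"):
    im=ctrl.capture(n); cv2.imwrite(f"pics/{n}0.png",im[:,:,::-1])
    m=ctrl.camera_model(n); print(n,m)
print(ctrl.sense())
print(ctrl.grip_point_offset)
E
```

```text
pics
top {'mtx': array([[472.41396337,   0.        , 286.32193035],
       [  0.        , 472.41396337, 213.23458016],
       [  0.        ,   0.        ,   1.        ]]), 'k1': -0.08716836557070298, 'R': array([[-1.67389951e-02, -9.99859867e-01,  2.28874665e-04],
       [-9.96929335e-01,  1.66724202e-02, -7.65109908e-02],
       [ 7.64964532e-02, -1.50888897e-03, -9.97068712e-01]]), 't': array([  62.51394299,  559.76226461, 1102.77440419])}
side {'mtx': array([[516.05417854,   0.        , 281.04181507],
       [  0.        , 516.05417854, 198.69996312],
       [  0.        ,   0.        ,   1.        ]]), 'k1': -0.14349841921811038, 'R': array([[-0.94001953, -0.34101119, -0.00864035],
       [-0.2031048 ,  0.57986263, -0.78899162],
       [ 0.27406519, -0.73991263, -0.6143432 ]]), 't': array([538.74128069, 176.74241815, 823.05071403])}
{'t': 0.1, 'qpos': array([ 1.25346134e+00,  4.94119927e-01,  1.34604862e+00,  1.69725334e-07,
        1.30248581e+00, -9.55415264e-02]), 'joint_velocities': array([ 0.000636  , -0.00114778, -0.00174679, -0.00056237, -0.00066032,
       -0.00071094]), 'joint_efforts': array([ 1.65393143e-03, -8.83588243e+01, -3.84560716e+01, -3.09330890e-04,
        5.23156661e-03,  1.60326531e-04]), 'tool_pos': array([137.41271261, 609.39114008, 230.76753633]), 'tool_rot': array([-1.30657602, -1.04361622,  1.04510249]), 'force': array([ 0.69954489, -0.51911699, -0.22019683]), 'ft_torque': array([-0.02448232, -0.07381308,  0.06587716]), 'width': 0.9999110762704289}
18.700000000000003
```

View pics/top0.png

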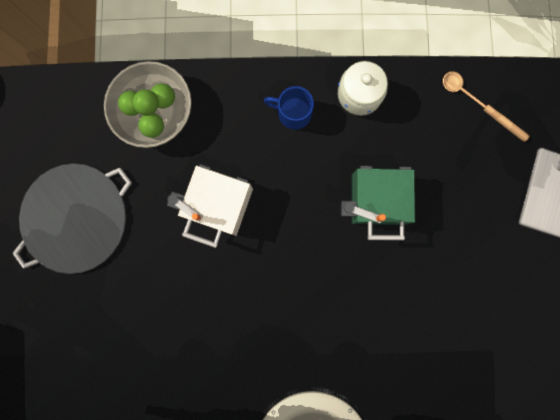

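View pics/side0.png

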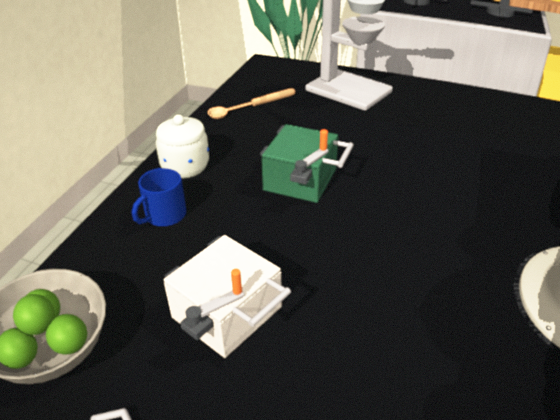

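Top view: green box around (384,195), with its knob at (382,217), bar at (386,237) and pivot at (348,209). The white box is at (215,200). The side view agrees, with the green knob at (324,139). Next I measure these points.

```bash
cat > h.py <<'E'
import numpy as np, cv2
from plant import ctrl
def ray(n,uv):
    m=ctrl.camera_model(n);K=m["mtx"];d=np.array([m["k1"],0,0,0,0])
    # drawn = (1+k1 r^2)*ray : standard cv2 k1 model
    p=cv2.undistortPoints(np.array([[uv]],float),K,d)[0,0]
    R=m["R"];return -R.T@m["t"], R.T@np.array([p[0],p[1],1])
def plane(n,uv,z):
    c,d=ray(n,uv);return c+d*(z-c[2])/d[2]
def tri(a,b):
    c1,d1=ray("top",a);c2,d2=ray("side",b)
    s=np.linalg.lstsq(np.stack([d1,-d2],1),c2-c1,rcond=None)[0]
    p,q=c1+s[0]*d1,c2+s[1]*d2
    return (p+q)/2,np.linalg.norm(p-q)
def proj(n,X):
    m=ctrl.camera_model(n);d=np.array([m["k1"],0,0,0,0])
    return cv2.projectPoints(np.array([X],float),cv2.Rodrigues(m["R"])[0],m["t"],m["mtx"],d)[0][0,0]
def comps(mask,mn=8):
    n,l,s,c=cv2.connectedComponentsWithStats(mask.astype(np.uint8))
    return [(s[i][:5].tolist(),c[i].round(1).tolist()) for i in range(1,n) if s[i][4]>=mn],l
E
python3 - <<'E'
from h import *
for n in("top","side"):
    im=cv2.imread(f"pics/{n}0.png");h=cv2.cvtColor(im,cv2.COLOR_BGR2HSV).astype(int)
    o=(h[...,0]<13)&(h[...,1]>200)&(h[...,2]>130)
    print(n,"orange",comps(o)[0])
    g=(h[...,0]>65)&(h[...,0]<90)&(h[...,1]>100)&(h[...,2]>40)
    cs,l=comps(g,300);print("green",cs)
    x0,y0=(320,150) if n=="top" else (240,100)
    cv2.imwrite(f"pics/{n}0c.png",cv2.resize(im[y0:y0+120,x0:x0+130],None,fx=5,fy=5,interpolation=cv2.INTER_CUBIC))
E
```

```text
top orange []
green [([353, 169, 46, 45, 693], [374.9, 189.8])]
side orange []
green [([249, 0, 53, 47, 1319], [277.0, 18.7]), ([262, 124, 74, 79, 3318], [293.6, 163.7])]
```

View pics/top0c.png

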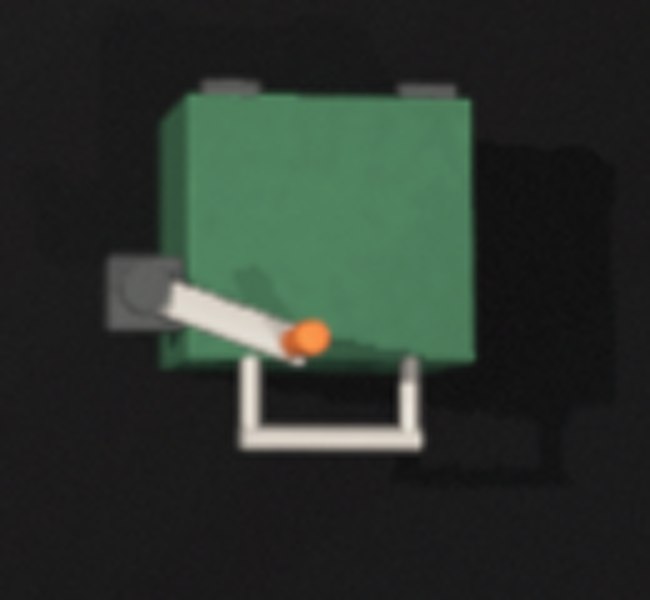

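View pics/side0c.png

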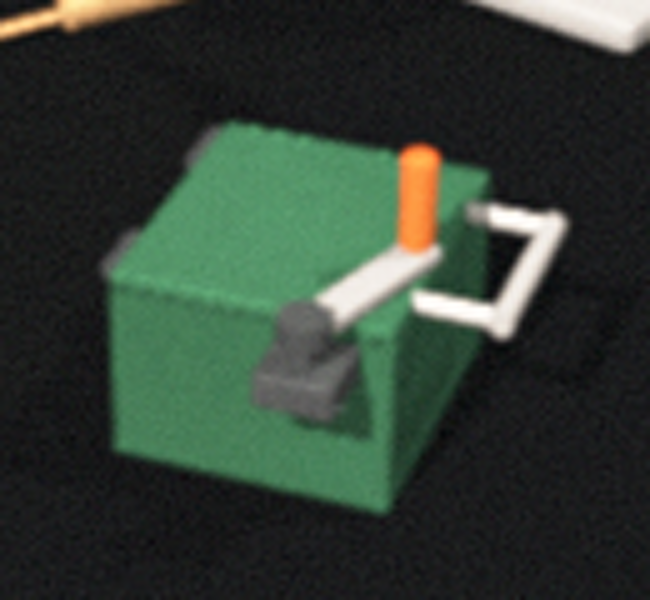

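Run:
```python
from h import *
T=lambda u,v:(320+u/5-.4,150+v/5-.4)
S=lambda u,v:(240+u/5-.4,100+v/5-.4)
r=lambda x:np.round(x,1)
for nm,p,z in [("BL",(187,96),89),("BR",(471,99),89),("FR",(475,361),89),("barL",(241,438),85),("barR",(421,438),85),("knobtop",(314,336),141),("pivot",(148,285),105)]:
    print(nm,r(plane("top",T(*p),z)))
for nm,p,z in [("BL",(108,276),89),("BR",(232,123),89),("FR",(490,172),89),("FL",(393,330),89),("barL",(502,328),85),("barR",(560,222),85),("knobtop",(420,152),141)]:
    print("s",nm,r(plane("side",S(*p),z)))
print("tri knobtop",tri(T(314,336),S(420,152)))
print("tri barL",tri(T(246,438),S(502,328)),tri(T(416,438),S(558,222)))
```

```text
BL [ 653.5 -108.1   89. ]
BR [ 650.4 -237.6   89. ]
FR [ 531.4 -234.8   89. ]
barL [ 498.9 -128.5   85. ]
barR [ 497.4 -210.    85. ]
knobtop [ 540.5 -151.4  141. ]
pivot [566.7 -85.8 105. ]
s BL [ 652.7 -105.7   89. ]
s BR [ 646.8 -237.1   89. ]
s FR [ 530. -234.   89.]
s FL [ 534.7 -106.5   89. ]
s barL [ 496.6 -127.6   85. ]
s barR [ 493.8 -211.3   85. ]
s knobtop [ 539.8 -153.9  141. ]
tri knobtop (array([ 539.76069877, -151.2695074 ,  142.47960214]), np.float64(1.3377002757410414))
tri barL (array([ 498.21671913, -131.46488219,   82.18906114]), np.float64(1.461887757069859)) (array([ 495.68373294, -207.6948953 ,   86.76839505]), np.float64(3.50355138003373))
```

Run:
```python
from h import *
s=ctrl.sense();R=cv2.Rodrigues(s["tool_rot"])[0];print(R.round(3))
th=-0.022
# target: tool y = down, tool x = box x (or its opposite)
for sg in(1,-1):
    x=sg*np.array([np.cos(th),np.sin(th),0]);y=np.array([0,0,-1.]);G=np.stack([x,y,np.cross(x,y)],1)
    print(sg,np.degrees(cv2.Rodrigues(G@R.T)[0].ravel()).round(1))
p=np.array([540.2,-152,104]);print((p-s["tool_pos"]).round(1)/10, s["tool_pos"])
```

```text
[[ 0.22  -0.    -0.976]
 [ 0.976 -0.001  0.22 ]
 [-0.001 -1.     0.   ]]
1 [  0.   -0.1 -78.6]
-1 [1.000e-01 0.000e+00 1.014e+02]
[ 40.28 -76.14 -12.68] [137.41271261 609.39114008 230.76753633]
```

play_rows(
  targets=[8,4,-7.6,1,0,0,-7.9,6,8,-15.2,1,0,0,-15.8,5,12,-22.8,1,0,0,-23.6,5,16,-30.4,1,0,0,-31.5,5,20,-38,1,0,0,-39.3,5,24,-45.6,1,0,0,-47.2,5,28,-53.2,1,0,0,-55,5,32,-60.8,1,0,0,-62.9,5,36,-68.4,1,0,0,-70.7,5,40.3,-76.2,1,0,0,-78.6],
)

```text
t: 1.1
tool_pos: [370.7, 165.7, 240.9]
tool_rot: [-1.571, 0.022, -0.022]
force: [1.3, 1.3, 0.3]
width: 0.585
```

play_rows(
  targets=[5,0,0,0,0,0,0,5,0,0,0,0,0,0],
)

```text
t: 1.3
tool_pos: [370.7, 166.7, 240.7]
tool_rot: [-1.571, 0.02, -0.02]
force: [0.4, 0.4, -0.2]
width: 0.588
```

play_rows(
  targets=[5,16.95,-31.9,0,0,0,0,5,16.95,-31.9,0,0,0,0,5,16.95,-31.9,0,0,0,0,5,16.95,-31.9,0,0,0,0,5,16.95,-31.9,0,0,0,0,5,16.95,-31.9,0,0,0,0,5,16.95,-31.9,0,0,0,0,5,16.95,-31.9,0,0,0,0,5,16.95,-31.9,0,0,0,0,5,16.95,-31.9,0,0,0,0],
)

```text
t: 2.3
tool_pos: [539.5, -149.3, 240.5]
tool_rot: [-1.57, 0.017, -0.015]
force: [-0.7, 0.3, 0.2]
width: 0.588
```

play_rows(
  targets=[5,0,0,-4,0,0,0,5,0,0,-8,0,0,0,5,0,0,-9,0,0,0,5,0,0,-9,0,0,0,5,0,0,-9,0,0,0],
)

```text
t: 2.8
tool_pos: [540.5, -150.8, 152.4]
tool_rot: [-1.571, 0.016, -0.018]
force: [-0.9, -0.8, 0.7]
width: 0.581
```

Run:
```python
from h import *
for n,x0,y0 in(("top",320,150),("side",240,100)):
    im=ctrl.capture(n)[:,:,::-1]
    cv2.imwrite(f"pics/{n}1.png",cv2.resize(im[y0-50:y0+120,x0-50:x0+140],None,fx=3,fy=3))
print(ctrl.sense()["tool_pos"])
```

```text
[ 540.8246527  -151.32825041  152.67639582]
```

View pics/side1.png

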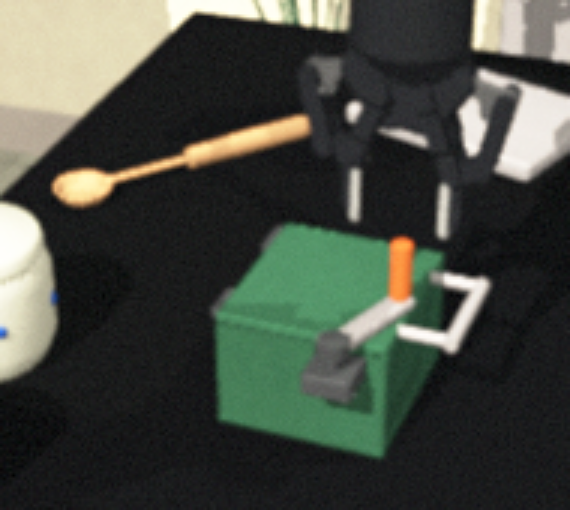

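View pics/top1.png

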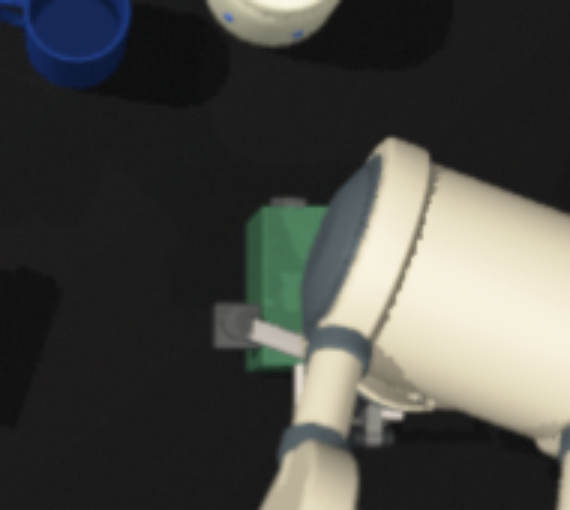

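The fingers straddle the knob: in the side crop the pads are at columns 355 and 443 and the knob is at 401. I go down and grip.

play_rows(
  targets=[5,0,0,-2.5,0,0,0,5,0,-0.1,-4.7,0,0,0,5,0,-0.1,-4.7,0,0,0,0.5,0,-0.1,-4.7,0,0,0,0.5,0,-0.1,-4.7,0,0,0,0.5,0,-0.1,-4.7,0,0,0,0.5,0,-0.1,-4.7,0,0,0,0.5,0,-0.1,-4.7,0,0,0],
)

```text
t: 3.7
tool_pos: [540.6, -152.7, 105.2]
tool_rot: [-1.572, 0.016, -0.02]
force: [-2.2, -0.8, 9.1]
width: 0.142
```

play_rows(
  targets=[0.5,0,0,0.2,0,0,0,0.5,0,0,0.2,0,0,0],
)

```text
t: 3.9
tool_pos: [539.7, -152.2, 105.8]
tool_rot: [-1.57, 0.018, -0.018]
force: [1.7, 0.3, -9.9]
width: 0.147
```

Run:
```python
from h import *
c=np.array([592,-171.5]);th=-.022;x=np.array([np.cos(th),np.sin(th)]);y=np.array([-x[1],x[0]])
P=c-30*x+85*y;p=ctrl.sense()["tool_pos"];print(P,p,ctrl.sense()["force"],ctrl.sense()["width"])
d=p[:2]-P;a0=np.arctan2(-d@x,-d@y);print(np.hypot(*d),a0)
for a in np.linspace(a0,1.56,11)[1:]:
    q=P-70*np.sin(a)*x-70*np.cos(a)*y
    print(round(a,2),((q-p[:2])/10).round(2))
```

```text
[563.87710886 -85.86062241] [ 539.65688591 -152.15166186  105.78754724] [ 1.65788496  0.30943603 -9.90015769] 0.14684835515588754
70.57705797194299 0.3282942098306006
0.45 [-0.77  0.4 ]
0.57 [-1.51  0.84]
0.7 [-2.19  1.37]
0.82 [-2.8   1.97]
0.94 [-3.34  2.65]
1.07 [-3.78  3.39]
1.19 [-4.13  4.17]
1.31 [-4.39  5.  ]
1.44 [-4.53  5.85]
1.56 [-4.58  6.71]
```

play_rows(
  targets=[0.5,-0.77,0.4,-0.1,0,0,0,0.5,-1.51,0.84,-0.1,0,0,0,0.5,-2.19,1.37,-0.1,0,0,0,0.5,-2.8,1.97,-0.1,0,0,0,0.5,-3.34,2.65,-0.1,0,0,0],
)

```text
t: 4.4
tool_pos: [507.7, -126.2, 105.6]
tool_rot: [-1.572, 0.016, -0.021]
force: [3.8, -3.1, -2.1]
width: 0.144
```

play_rows(
  targets=[0.5,-0.44,0.74,0,0,0,0,0.5,-0.79,1.52,0,0,0,0,0.5,-1.05,2.35,0,0,0,0,0.5,-1.19,3.2,0,0,0,0,0.5,-1.24,4.0,0,0,0,0,0.5,-1.24,4.0,0,0,0,0],
)

```text
t: 5.0
tool_pos: [495.8, -85.7, 105.7]
tool_rot: [-1.572, 0.014, -0.021]
force: [7.8, -1.7, -2.5]
width: 0.147
```

play_rows(
  targets=[4,0,0,0,0,0,0,4,0,0,0,0,0,0,4,0,0,0,0,0,0,4,0,0,3,0,0,0,4,0,0,7,0,0,0,4,0,0,10,0,0,0,4,0,0,10,0,0,0],
)

```text
t: 5.7
tool_pos: [495.7, -86.4, 208.5]
tool_rot: [-1.572, 0.014, -0.022]
force: [-0.0, 0.5, -1.7]
width: 0.471
```

Run:
```python
from h import *
for n,x0,y0 in(("top",320,150),("side",240,100)):
    im=ctrl.capture(n)[:,:,::-1]
    cv2.imwrite(f"pics/{n}2.png",cv2.resize(im[y0-50:y0+120,x0-50:x0+140],None,fx=3,fy=3))
print(ctrl.sense()["tool_pos"])
```

```text
[494.05734743 -85.90946016 205.25724566]
```

View pics/side2.png

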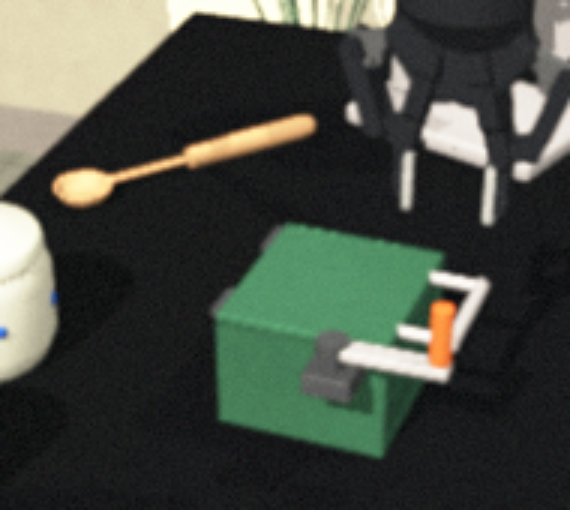

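The lever now points forward, with the knob at crop (441,335), clear of the lid and released. Next I move to the bar.

play_rows(
  targets=[2.3,0.3,-4,0,0,0,0,2.3,0.3,-8.3,0,0,0,0,2.3,0.3,-8.3,-2,0,0,0,2.3,0.3,-8.3,-6,0,0,0,2.3,0.3,-8.3,-9.5,0,0,0,2.3,0.3,-8.3,-9.5,0,0,0,2.3,0.3,-8.3,-9.5,0,0,0],
)

```text
t: 6.5
tool_pos: [496.5, -168.6, 109.5]
tool_rot: [-1.57, 0.02, -0.016]
force: [0.8, -0.1, 0.2]
width: 0.267
```

Run:
```python
from h import *
for n,x0,y0 in(("top",320,150),("side",240,100)):
    im=ctrl.capture(n)[:,:,::-1]
    cv2.imwrite(f"pics/{n}3.png",cv2.resize(im[y0-50:y0+120,x0-50:x0+140],None,fx=3,fy=3))
s=ctrl.sense();print(s["tool_pos"],s["force"],s["width"])
```

```text
[ 497.74373986 -169.07272507  111.09818547] [ 0.23437965  0.37161119 -1.17303364] 0.27372635409268414
```

View pics/side3.png

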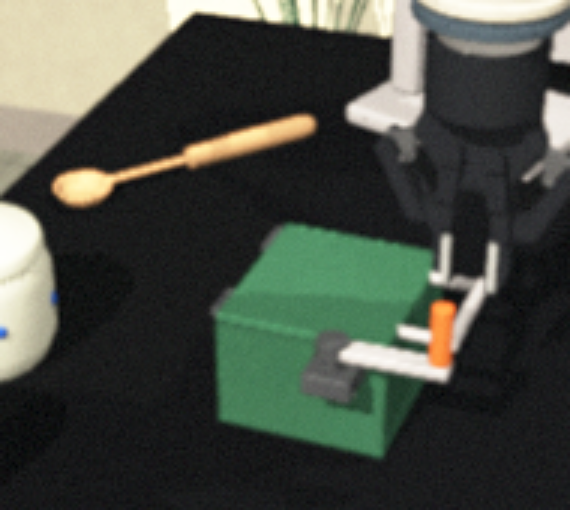

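play_rows(
  targets=[2.3,0,0,-1.5,0,0,0,2.3,0,0,-3,0,0,0,2.3,0,0,-4.4,0,0,0,2.3,0,0,-4.4,0,0,0],
)

```text
t: 7.0
tool_pos: [497.2, -168.8, 66.0]
tool_rot: [-1.571, 0.018, -0.018]
force: [-0.4, 0.3, 0.3]
width: 0.268
```

play_rows(
  targets=[0.3,0,0,0,0,0,0,0.3,0,0,0,0,0,0,0.3,0,0,0,0,0,0,0.3,0,0,0,0,0,0,0.3,0,0,0,0,0,0],
)

```text
t: 7.5
tool_pos: [498.4, -169.2, 67.2]
tool_rot: [-1.572, 0.016, -0.02]
force: [5.1, 3.4, 1.4]
width: 0.095
```

Run:
```python
from h import *
s=ctrl.sense();print(s["tool_pos"],s["force"],s["width"])
a0=np.arctan2(5,155)
for a in np.linspace(0,1.56,21)[1:]:
    dx=155*(np.cos(a0)-np.cos(a0+a));dz=155*(np.sin(a0+a)-np.sin(a0))
    print(round(a,2),np.round([dx/10,-.022*dx/10,dz/10],2))
```

```text
[ 498.39242435 -169.16221567   67.17775213] [5.06499267 3.36334679 1.37816286] 0.09450658369114172
0.08 [ 0.09 -0.    1.21]
0.16 [ 0.27 -0.01  2.4 ]
0.23 [ 0.54 -0.01  3.58]
0.31 [ 0.9  -0.02  4.73]
0.39 [ 1.35 -0.03  5.85]
0.47 [ 1.89 -0.04  6.93]
0.55 [ 2.51 -0.06  7.97]
0.62 [ 3.21 -0.07  8.96]
0.7 [ 3.99 -0.09  9.89]
0.78 [ 4.83 -0.11 10.75]
0.86 [ 5.74 -0.13 11.55]
0.94 [ 6.71 -0.15 12.27]
1.01 [ 7.73 -0.17 12.92]
1.09 [ 8.8  -0.19 13.48]
1.17 [ 9.91 -0.22 13.96]
1.25 [11.05 -0.24 14.35]
1.33 [12.22 -0.27 14.65]
1.4 [13.41 -0.3  14.86]
1.48 [14.62 -0.32 14.98]
1.56 [15.82 -0.35 15.  ]
```

Gripped: the opening reads about 8–10 mm, which matches the bar. I lift along the arc in two halves.

play_rows(
  targets=[0.3,0.09,0,1.21,0,0,0,0.3,0.27,0,2.4,0,0,0,0.3,0.54,0,3.58,0,0,0,0.3,0.9,0,4.73,0,0,0,0.3,1.35,0,5.85,0,0,0],
)

```text
t: 8.0
tool_pos: [511.2, -169.3, 125.9]
tool_rot: [-1.572, 0.017, -0.019]
force: [5.2, -3.7, -7.2]
width: 0.091
```

play_rows(
  targets=[0.3,0.54,0,1.08,0,0,0,0.3,1.16,-0.03,2.12,0,0,0,0.3,1.86,-0.04,3.11,0,0,0,0.3,2.64,-0.06,4.04,0,0,0,0.3,3.48,-0.08,4.9,0,0,0,0.3,4.39,-0.1,5.7,0,0,0,0.3,5.36,-0.12,6.42,0,0,0,0.3,6.38,-0.14,7.07,0,0,0,0.3,7.45,-0.16,7.63,0,0,0,0.3,8.56,-0.19,8.11,0,0,0],
)

```text
t: 9.0
tool_pos: [595.8, -171.7, 208.1]
tool_rot: [-1.573, 0.018, -0.019]
force: [-9.3, -4.9, 17.1]
width: 0.088
```

play_rows(
  targets=[0.3,1.14,-0.02,0.39,0,0,0,0.3,2.31,-0.05,0.69,0,0,0,0.3,3.5,-0.08,0.9,0,0,0,0.3,4.71,-0.1,1.02,0,0,0,0.3,5.9,-0.13,1.04,0,0,0,0.3,5.9,-0.13,1.04,0,0,0,0.3,5.9,-0.13,1.04,0,0,0],
)

```text
t: 9.7
tool_pos: [655.9, -173.1, 217.5]
tool_rot: [-1.573, 0.016, -0.02]
force: [1.3, -6.5, 1.7]
width: 0.09
```

Run:
```python
from h import *
for n,x0,y0 in(("top",320,150),("side",240,100)):
    im=ctrl.capture(n)[:,:,::-1]
    cv2.imwrite(f"pics/{n}4.png",cv2.resize(im[y0-50:y0+120,x0-50:x0+140],None,fx=3,fy=3))
s=ctrl.sense();print(s["tool_pos"],s["force"],s["width"])
```

```text
[ 655.64419106 -173.07847609  217.50074056] [ 2.21573862 -6.25847537  1.52722236] 0.08983571259978097
```

View pics/side4.png

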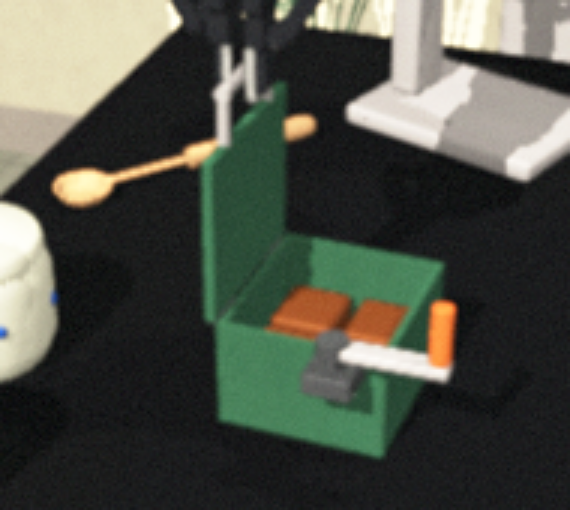

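The lid stands upright with its bar at crop (228,95), the panela shows inside, and the lever is still swung clear. I release and retreat upward.

play_rows(
  targets=[2.5,0,0,0,0,0,0,2.5,0,0,0,0,0,0,2.5,0,0,0,0,0,0,2.5,0,0,2,0,0,0,2.5,0,0,5,0,0,0,2.5,0,0,9,0,0,0,2.5,-4,0,12,0,0,0,2.5,-8,0,12,0,0,0,2.5,-12,0,12,0,0,0,2.5,-12,0,12,0,0,0],
)

```text
t: 10.8
tool_pos: [530.9, -171.4, 336.6]
tool_rot: [-1.57, 0.02, -0.017]
force: [-0.5, 0.7, -0.7]
width: 0.291
```

play_rows(
  targets=[2.5,-5,5,0,0,0,0,2.5,-10,10,0,0,0,0,2.5,-14,14,0,0,0,0,2.5,-14,18,0,0,0,0,2.5,-14,22,0,0,0,0,2.5,-14,22,0,0,0,0,2.5,-14,22,0,0,0,0,2.5,-14,22,0,0,0,0],
)

```text
t: 11.6
tool_pos: [395.4, 48.2, 336.1]
tool_rot: [-1.571, 0.016, -0.017]
force: [0.2, 0.7, -0.3]
width: 0.293
```

Run:
```python
from h import *
for n in("top","side"):
    cv2.imwrite(f"pics/{n}5.png",ctrl.capture(n)[:,:,::-1])
s=ctrl.sense();print(s["t"],s["tool_pos"],s["force"],s["width"])
c=np.array([592,-171.5]);x=np.array([1,-.022]);y=np.array([.022,1])
for b in(40,-40):
    q=c+60*x+b*y; print(b,proj("side",[*q,235]),proj("top",[*q,235]))
```

```text
11.7 [395.51763389  47.3729891  335.90185405] [-0.77866581  0.90272418 -0.63052849] 0.2950323004769809
40 [264.0501327   81.75183869] [380.71988652 156.26664466]
-40 [279.64123827  65.56724468] [421.17245489 156.69221833]
```

View pics/side5.png

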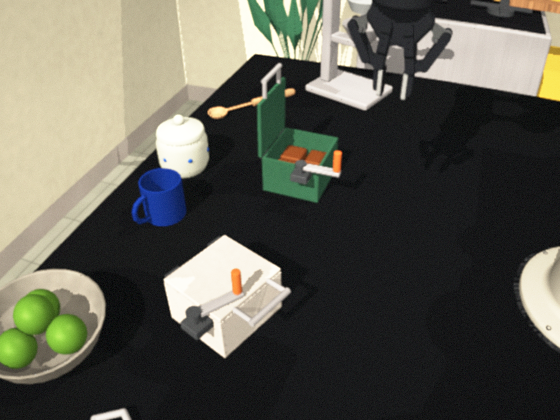

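View pics/top5.png

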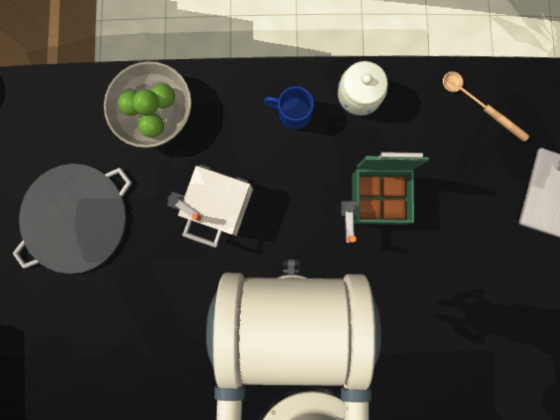

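The bar in the side view, (265,82)–(280,68), matches the position predicted for an upright lid. In the top view it is at row 155 against 156 predicted. The lever points straight forward with its knob at (352,239), and the white box looks unchanged.

```bash
python3 -c "
from plant import ctrl
print(ctrl.hand_in())"
```

```text
the job is handed in; nothing more can be done
None
```

The green box is open: I swung its latch lever by the knob from about 0.33 to about 1.55 rad. I then raised the lid by its bar to about 1.56 rad, let go, and moved the arm well clear. The job was handed in at about 11.7 s of the 48 s allowed.

- **Lid:** after release, the bar sits within about a pixel or two of where an upright lid should put it, in both camera views. The panela is visible inside.
- **Lever:** it points forward beside the box, clear of the lid.
- **White box:** its lid and latch look unchanged.
- **Forces:** the wrist readings I saw at the end of each move never passed about 20 N.

None of my checks failed or disagreed.

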